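# Cock and fire a spring pin setter to seat a dowel pin

### The job

On the bench stands a spring pin setter with a gear housing in its nest and a dowel pin standing proud of it. Draw the setter's striker back by its T-handle until the sear catches, feeling your way and not forcing it against the buffer behind; let go so that the sear alone holds it, then gently press the trip lever to fire the striker, so that the pin is driven flush. Do not touch the gear housing or its pin, leave the other things on the bench where they are, and finish clear of everything.

Things in the scene. Friction and masses are not known exactly. Their poses are not given: they have to be found in the camera images.
- setter: Spring pin setter, bolted down: dark steel base plate 320 x 100 x 12 mm, closed grey stepped housing on it. Origin on the bench under the housing; x (level) is the striking direction, along the plate; z up. In this frame (mm): plate x -130 to 190; housing x -70 to 62, 64 wide, top z 82 (66 ahead of x 28); striker axis y 0, z 50; workpiece x 120 to 187; T-handle at the rear (-x).
- handle (a point): Middle of the T-handle's bar: round steel, 14 mm thick, 70 mm long, level, along the setter's y, 108 mm above the bench, on a 10 mm thick post at the striker's rear end. Grasp from above across the 14 mm, fingers closing along the setter's x (tips reaching 19 mm below the bar clear the housing). It moves along the setter's -x as the striker is drawn.
- striker (a joint): Draw of the striker (m): 0 fully forward, grows as the handle is pulled to the setter's -x; at the start about 0.007, resting on the pin. Its spring pulls forward with 8 N + 75 N/m. The sear catches at a draw of 0.032 to 0.060, set inside, unseen, different every time. Eased forward after catching, it stays there and the pull falls to nothing; uncaught it keeps pulling and flies forward if let go.
- buffer: Buffer hidden in the housing, a spring-loaded stop; its body is fixed, origin and axes those of the setter. From some 18 to 6 mm before the catching point the pull is 1 to 3 N higher, as the sear rides up; past that point come 4.5 mm of free overtravel, then this buffer: the pull now rises 2 N per mm more. It may be met, but not pressed with over 12 N.
- trip: Trip lever, a dark steel rocker on the housing; origin on its axle (along the setter's y) at x 15, z 72 mm of the setter. Its front end is a square pad, 28 x 28 x 6 mm, beyond the housing's front edge. Pressing the pad down lifts the sear: about 3 to 8 N, 12 to 15 mm of travel (19 at most); a light spring returns it. Not to be pressed with over 20 N.
- trip_pad (a point): Middle of the pad's upper face, at rest 92 mm above the bench, at x = 80 mm of the setter; press here straight down (the workpiece begins 26 mm ahead of the pad).
- workpiece: The aluminium gear housing in the nest, 45 x 76 mm, top 74 mm above the bench, at the setter's front end. Origin and axes are those of the setter. Not to be touched by the robot.
- pin (a joint): How far the steel dowel pin (10 mm thick) stands proud of the workpiece's face, in m, along the setter's -x: about 0.007 at the start, 0 when flush. It sits tight (25 N) and is driven by the striker's blow.
- pin_head (a point): Centre of the pin's struck end, 50 mm above the bench, facing the striker; flush at x = 120 mm of the setter.
- carton_a: Bystander: small white carton 60 x 45 x 50 mm; origin under its middle.
- carton_b: Bystander: flat white carton 75 x 50 x 30 mm; origin under its middle.
- screwdriver: Bystander: screwdriver with a red handle, lying along its x.
- pin_jar: Bystander: glass jar with black cap, 56 mm wide, 65 mm high; origin under its middle.
- spanner: Bystander: steel spanner lying along its x.
- pin_tray: Bystander: blue open tray 100 x 70 x 25 mm; origin under its middle.
- marker: Bystander: green marker pen 14 mm thick and 120 mm long, lying along its x.

How it is judged:
By the outcome, as a careful person would: the job done as asked, in the order asked, and still so for the second after the job is handed in, with the robot touching nothing.
It also fails if it takes over 56 s, if anything falls off the work surface, if the arm or the gripper's body presses on something with over 40 N, if the wrist force passes 120 N, or if a joint passes its speed limit or range.

### The arm

A 6-joint arm with a two-finger parallel gripper is mounted at the origin on the work surface. World frame = base frame: x ahead of the robot, y to its left, z up, the work surface at z = 0. Lengths are in mm, angles in rad, forces in N, time in s.
With the tool pointing down it reaches from about 350 to 725 mm from the base axis. Payload 6 kg.
Tool frame: the origin (TCP) lies on the centre line of the jaws, within the pads' length; the fingertips stand 25 mm ahead of it and the grasp point (between the pads) lies 6 mm ahead of it; x points along the fingers, y is the direction in which the jaws open and shut, and the axes are right-handed (so a half turn about x gives the same grasp; the last joint's range is limited). The gripper opens to 85 mm and grips with 20 to 120 N. Pads are 22 mm wide; open, the fingers measure 114 mm over their backs; the gripper's body (76 mm by 85 mm) begins 54 mm behind the grasp point. The pads swing forward as they close: fully open they stand 13 mm farther back than shut.
Start: joints at [-0.969, 0.04, 0.085, 0, -1.615, -0.334], TCP at [158.776, -578.588, 231.761] pointing down, gripper open.
Joint ranges: [-2.56, 2.56], [-1.29, 2.01], [-1.08, 1.49], [-3.29, 1.98], [-2.81, -0.18], [-2.99, 2.99]. Speed limits (rad/s): [2.57, 2.57, 3.01, 3.14, 3.14, 3.14].

### API

Orientations are given as a rotation vector (axis times angle).
In Python, from plant import env gives the robot as it stands. The module is installed in compiled form; this text tells all that it offers.
- The arm moves only by the tool drive_tool, never from a script. Its arguments are lists of equal length, an entry for each row: "xyz": the shift along the tool's x, y, z in cm, a list of three; "twist": the turn, a rotation vector about the tool's x, y, z in rad, a list of three; "hand": the closure, from 0 (fully open) to 1 (shut). A call has 1 to 12 rows; each row is the pose to reach, as a shift and turn from the pose measured when the call began, along the tool's axes at that moment; what a row does not reach only later rows make up. A row lasts 1/8 s, in which the tool goes at most 62.5 mm and 10.7 degrees, less where a joint would pass 70% of its speed; a pose out of reach is approached as far as the arm can. A call with a gripper value outside its range is refused whole. The fingers move at their own pace and stop on an object; the grip force is fixed at half the most. Time passes only in rows, so rows that repeat a pose let the fingers close. It gives the time, the measured TCP pose, the force and the opening at its end, in the units of the state.
- env.read_state(): the state, without advancing time (a new reading comes with each control period).
- env.capture(name): name is "side" or "top" or "wrist"; returns the picture (480x640x3 uint8, blue, green, red); there is no depth.
- env.camera_model(name): a dict with "fx", "fy", "cx", "cy" (pixels), "R" (3x3) and "t" (3): a world point X has camera coordinates R X + t; the wrist camera has in their place "tool_from_camera" (4x4, takes a point from camera to tool coordinates, whose origin is the TCP and whose axes are the tool frame's). Camera axes: x right, y down, z forward; pixel columns grow to the right and rows downward; lengths in mm; the calibration is good to about 2 mm. The wrist camera is an equidistant fisheye: a pixel r from the principal point sees the ray r / f radians off the axis. A picture is of the moment at which its call begins: read the wrist's pose just before it. camera_model takes no time and is no camera call.
- env.job_done(): hands the job in, once; it reports no verdict.
The state is a dict: "t": time; "q": joint angles; "dq": joint speeds; "tau": joint torques, N m; "eef_pos": TCP position; "tcp_rot": TCP orientation; "contact_force": force on the tool from outside, world axes, zero at the start; "torque": the same for the moment, N m; "gripper_width": finger opening in mm.
Only numpy, scipy, OpenCV 4.12 (cv2) and the standard library are available. Lean on these libraries where they do the work, as an engineer would, in place of code of your own. Each camera call takes 0.05 s, during which the arm holds its last target.

## Working session

There is one attempt and no reset: what is moved stays moved. The work goes in short steps, Python scripts to look and compute and a tool call to move; the robot and the scene stay as the last step left them, time stands still between calls to the robot, and variables do not carry over. Pictures are saved under pics/ and viewed, and the job is handed in when it is done.

Besides the shell and the picture viewer there is one more tool, called as name(argument=value, ...) on one line, values as JSON. drive_tool: Moves the arm, as the interface text tells. Its arguments: {"type":"object","properties":{"xyz":{"type":"array","items":{"type":"array","items":{"type":"number"}}},"twist":{"type":"array","items":{"type":"array","items":{"type":"number"}}},"hand":{"type":"array","items":{"type":"number"}}},"required":["xyz","twist","hand"]}

```bash
mkdir -p pics
python3 - <<'E'
from plant import env
import cv2
s=env.read_state(); print(s)
for n in("side","top","wrist"):
    cv2.imwrite(f"pics/{n}0.png",env.capture(n)); print(n,env.camera_model(n))
E
```

```text
{'t': 0.0, 'q': array([-9.69309673e-01,  4.08247760e-02,  8.38018292e-02, -4.63612381e-04,
       -1.61551748e+00, -3.33702592e-01]), 'dq': array([-5.00934016e-04, -2.36257155e-03, -8.92926843e-04, -7.04887633e-04,
        7.10262612e-05,  8.64371861e-04]), 'tau': array([ 1.08617438e-03, -3.68193412e+01,  3.47412622e+01,  6.93248883e+00,
       -5.32901584e-03,  4.50699744e-08]), 'eef_pos': array([ 158.74705257, -578.27143619,  230.7665981 ]), 'tcp_rot': array([-0.20884   ,  1.56092695,  0.21162042]), 'contact_force': array([ 0.78620896, -0.74007609,  0.2428364 ]), 'torque': array([ 0.02443286,  0.05093275, -0.01485884]), 'gripper_width': 85.32386708779025}
side {'fx': 516.3810963102525, 'fy': 516.3810963102525, 'cx': 318.527200976158, 'cy': 239.02172468657116, 'R': array([[-0.72112893, -0.69266801,  0.01356774],
       [-0.38799948,  0.38756248, -0.83621273],
       [ 0.57395946, -0.60828147, -0.54823735]]), 't': array([ 362.41722939,  283.9334434 , 1106.93488719])}
top {'fx': 460.8418724964249, 'fy': 460.8418724964249, 'cx': 317.74326004340526, 'cy': 232.78877095128573, 'R': array([[-0.02419944, -0.99961439,  0.01361854],
       [-0.99746411,  0.02323087, -0.06727308],
       [ 0.06693076, -0.01521197, -0.99764165]]), 't': array([  -4.37621158,  503.38295996, 1137.50229597])}
wrist {'fx': 371.64829954431775, 'fy': 371.64829954431775, 'cx': 318.92687237526934, 'cy': 238.38526164896297, 'tool_from_camera': array([[-1.43444187e-04, -3.14369579e-01,  9.49300662e-01,
        -1.42115970e+02],
       [ 9.99999828e-01, -5.84196196e-04, -4.23568119e-05,
        -7.98062455e-01],
       [ 5.67893529e-04,  9.49300493e-01,  3.14369608e-01,
        -8.09427166e+01],
       [ 0.00000000e+00,  0.00000000e+00,  0.00000000e+00,
         1.00000000e+00]])}
```

View pics/top0.png

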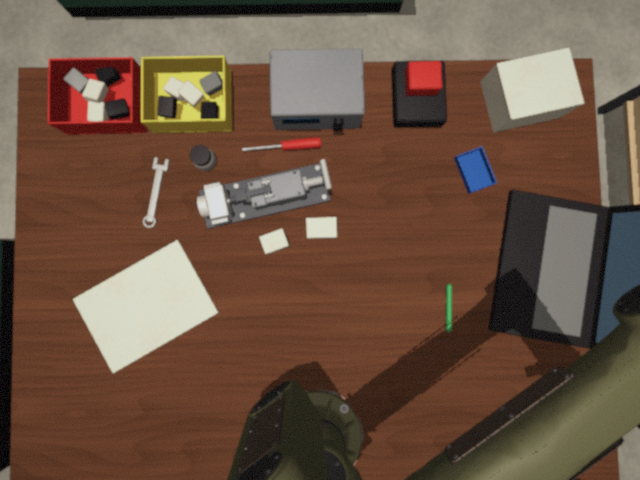

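View pics/side0.png

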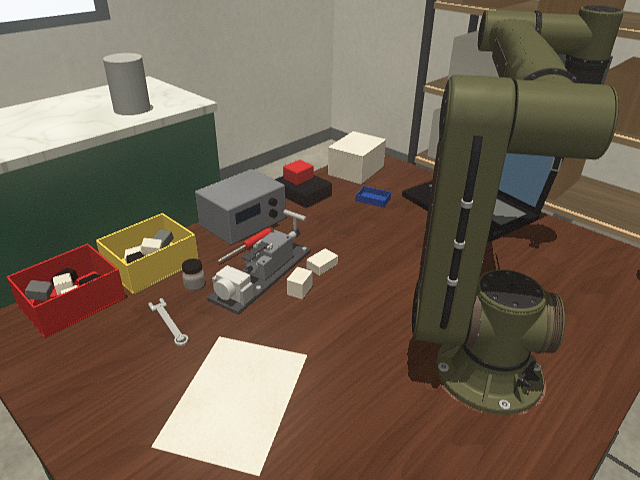

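View pics/wrist0.png

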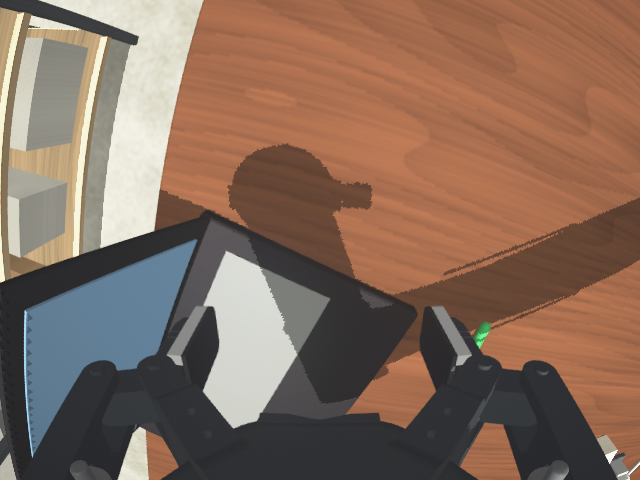

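The top view shows the setter with its handle at about (325,176) and its workpiece at about (212,203). I'll enlarge that area to get exact points.

Run:
```python
import cv2
i=cv2.imread("pics/top0.png")[145:240,185:345]
cv2.imwrite("pics/topz.png",cv2.resize(i,None,fx=5,fy=5,interpolation=cv2.INTER_CUBIC))
i=cv2.imread("pics/side0.png")[200:315,200:315]
cv2.imwrite("pics/sidez.png",cv2.resize(i,None,fx=5,fy=5,interpolation=cv2.INTER_CUBIC))
```

```text
(no output)
```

View pics/topz.png

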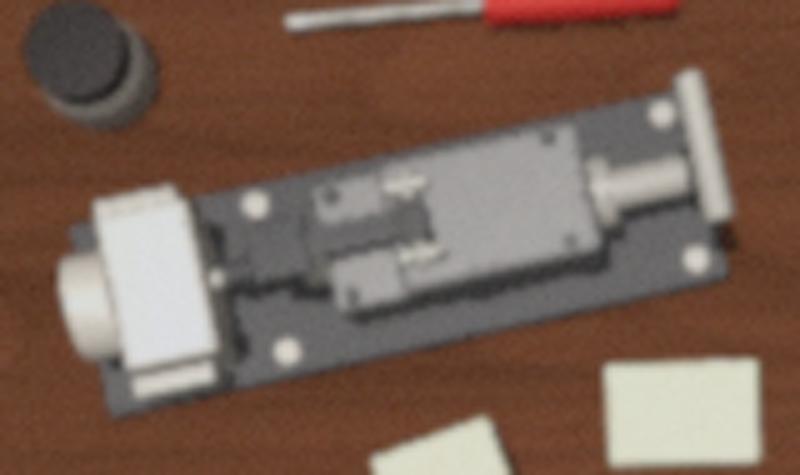

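View pics/sidez.png

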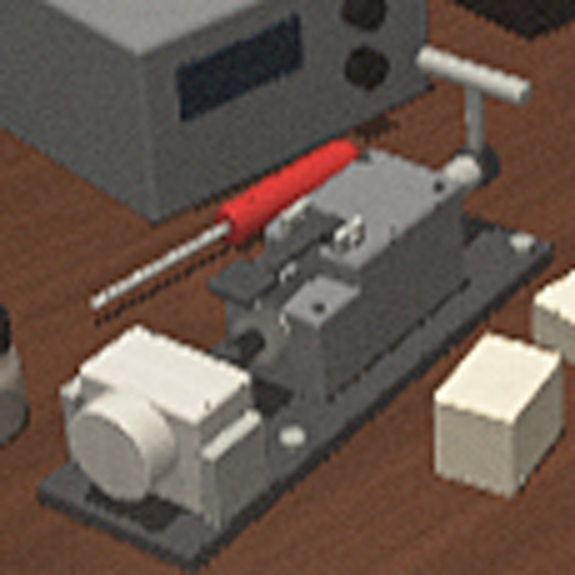

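```bash
cat > fit.py <<'E'
from plant import env
import numpy as np
from scipy.optimize import least_squares
C={n:env.camera_model(n) for n in("top","side")}
P=[("top",-130,50,12,727,273),("top",190,50,12,113,415),("top",-70,-32,82,575,122),("top",-70,32,82,603,245),
("top",62,32,66,345,312),("top",62,-32,66,315,187),("top",120,-38,74,175,187),("top",120,38,74,215,350),
("top",'h',-33,110,689,75),("top",'h',33,110,719,214),
("side",-130,50,12,550,250),("side",190,50,12,190,567),("side",190,-50,12,42,494),("side",-70,32,82,468,192),("side",-70,-32,82,365,152),
("side",62,32,66,327,302),("side",'h',-34,108,426,58),("side",'h',34,108,524,92)]
O={"top":(185,145),"side":(200,200)}
def proj(n,X):
    c=C[n];p=c["R"]@X+c["t"];return np.array([c["fx"]*p[0]/p[2]+c["cx"],c["fy"]*p[1]/p[2]+c["cy"]])
def w(p,x,y,z):
    c,s=np.cos(p[2]),np.sin(p[2]);return np.array([p[0]+c*x-s*y,p[1]+s*x+c*y,z])
def res(p):
    r=[]
    for n,x,y,z,u,v in P:
        x=p[3] if x=='h' else x
        d=proj(n,w(p,x,y,z))-(np.array([(u+.5)/5-.5,(v+.5)/5-.5])+O[n]);r+=list(d)
    return np.array(r)
f=least_squares(res,[550,100,1.7,-130],loss='soft_l1')
p=f.x
if __name__=="__main__":
    print(p);print(np.round(res(p).reshape(-1,2),1))
    print("handle",w(p,p[3],0,108),"pad",w(p,80,0,92))
    s=env.read_state()
    from scipy.spatial.transform import Rotation as R
    print(np.round(R.from_rotvec(s['tcp_rot']).as_matrix(),4))
E
python3 fit.py
```

```text
[ 608.53929954   86.40215866    1.77710464 -125.99217779]
[[ 0.7  0.6]
 [-0.6  0.9]
 [-0.1 -0.8]
 [ 0.4  0.5]
 [-1.5  0.5]
 [-1.3 -0.2]
 [ 2.   2.2]
 [ 0.9  0.4]
 [ 0.1  0.3]
 [ 0.6 -0.1]
 [ 0.2 -1.2]
 [-0.1 -1.7]
 [-1.8 -1.7]
 [-0.9 -2.6]
 [ 0.5 -1.5]
 [-2.1  4.3]
 [-0.8  0.4]
 [-0.1  0.4]]
handle [634.34853349 -36.91820586 108.        ] pad [592.15146695 164.70566397  92.        ]
[[-6.000e-04 -2.646e-01  9.644e-01]
 [ 1.300e-03  9.644e-01  2.646e-01]
 [-1.000e+00  1.400e-03 -2.000e-04]]
```

drive_tool(xyz=[[0,3.3,5.0],[0,6.6,10.0],[0,9.9,15.0],[0,13.2,20.0],[0,16.5,25.0],[0,19.8,30.0],[0,23.1,35.0],[0,26.4,40.0],[0,29.7,45.0],[0,33.0,50.0],[0,36.3,55.0],[0,39.6,60.1]], twist=[[0.01,0,0],[0.02,0,0],[0.03,0,0],[0.04,0,0],[0.05,0,0],[0.06,0,0],[0.061,0,0],[0.061,0,0],[0.061,0,0],[0.061,0,0],[0.061,0,0],[0.061,0,0]], hand=[0,0,0,0,0,0,0,0,0,0,0,0])

```text
t: 1.65
eef_pos: [634.5, -35.8, 231.4]
tcp_rot: [-0.162, 1.565, 0.164]
contact_force: [0.2, -0.5, 1.0]
gripper_width: 85.3
```

Run:
```python
from plant import env
import cv2, numpy as np
from fit import p,w
from scipy.spatial.transform import Rotation as R
s=env.read_state(); im=env.capture("wrist").copy()
m=env.camera_model("wrist"); T=m["tool_from_camera"]
Rm=R.from_rotvec(s['tcp_rot']).as_matrix(); print(Rm.round(3),s['eef_pos'])
def pr(X):
    t=Rm.T@(X-s['eef_pos']); c=T[:3,:3].T@(t-T[:3,3])
    th=np.arctan2(np.hypot(c[0],c[1]),c[2]); d=c[:2]/np.hypot(c[0],c[1])
    return np.array([m['cx'],m['cy']])+m['fx']*th*d
cv2.imwrite("pics/w1raw.png",im)
for q in [(p[3],-35,115),(p[3],35,115),(p[3],0,115),(-70,-32,82),(-70,32,82),(-130,50,12),(-130,-50,12),(80,0,92)]:
    u=pr(w(p,*q)); print(q,u.round(0)); cv2.circle(im,tuple(int(a) for a in u),3,(0,0,255),1)
cv2.imwrite("pics/w1.png",im)
```

```text
[[-0.001 -0.206  0.979]
 [ 0.001  0.979  0.206]
 [-1.     0.001 -0.   ]] [634.51892331 -35.75974126 231.36972139]
(np.float64(-125.99217778575726), -35, 115) [318. 276.]
(np.float64(-125.99217778575726), 35, 115) [318. 184.]
(np.float64(-125.99217778575726), 0, 115) [318. 232.]
(-70, -32, 82) [384. 256.]
(-70, 32, 82) [388. 182.]
(-130, 50, 12) [314. 151.]
(-130, -50, 12) [314. 248.]
(80, 0, 92) [546. 225.]
```

View pics/w1.png

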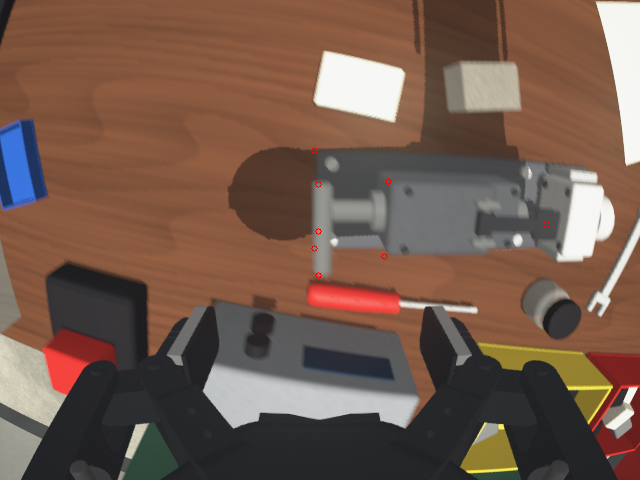

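drive_tool(xyz=[[2,0,0],[4,0,0],[6,0,0],[8,0,0],[9,0,0],[9,0,0]], twist=[[0,0,0],[0,0,0],[0,0,0],[0,0,0],[0,0,0],[0,0,0]], hand=[0,0,0,0,0,0])

```text
t: 2.45
eef_pos: [636.6, -30.9, 137.4]
tcp_rot: [-0.164, 1.569, 0.167]
contact_force: [0.1, -0.4, 0.7]
gripper_width: 85.4
```

```bash
cat > look.py <<'E'
from plant import env
import cv2, numpy as np, sys
from scipy.spatial.transform import Rotation as R
from fit import p,w
s=env.read_state(); im=env.capture("wrist").copy()
m=env.camera_model("wrist"); T=m["tool_from_camera"]
Rm=R.from_rotvec(s['tcp_rot']).as_matrix()
def prt(t):
    c=T[:3,:3].T@(np.array(t)-T[:3,3])
    th=np.arctan2(np.hypot(c[0],c[1]),c[2]); d=c[:2]/np.hypot(c[0],c[1])
    return np.array([m['cx'],m['cy']])+m['fx']*th*d
cv2.imwrite(sys.argv[1].replace('.png','_raw.png'),im)
print(s['t'],s['eef_pos'],s['contact_force'],s['gripper_width'])
def pr(X): return prt(Rm.T@(X-s['eef_pos']))
def mark(u,c=(0,0,255)): cv2.circle(im,tuple(int(a) for a in u),3,c,1)
E
cat > l2.py <<'E'
from look import *
h=s['eef_pos'][2]-108
for z in(-35,0,35):
    print(prt([h,0,z])); mark(prt([h,0,z]),(0,255,0))
    mark(pr(w(p,p[3],z,108)))
print(prt([h,7,0])-prt([h,0,0]))
mark(pr(w(p,80,0,92)))
cv2.imwrite(sys.argv[1],im)
E
python3 l2.py pics/w2.png
```

```text
2.45 [636.63087249 -30.93690953 137.40652001] [ 0.0792502  -0.41002975  0.68557024] 85.35844961865371
[320.61457056 216.70729805]
[320.54902794 283.32236016]
[320.46424885 340.3788649 ]
[13.74290616 -0.0330115 ]
```

View pics/w2.png

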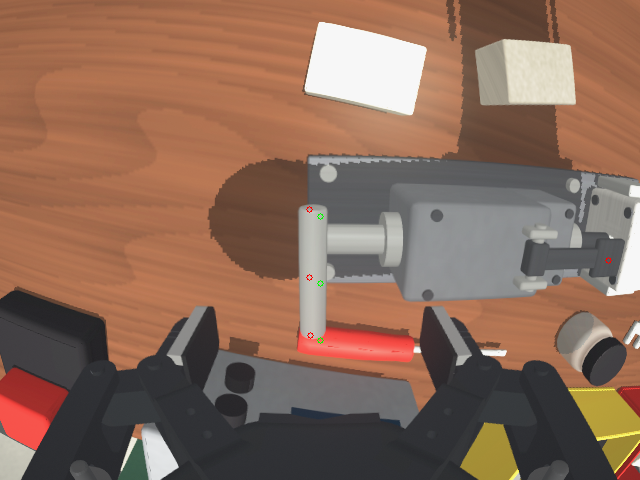

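Bar centre is near column 313 and the jaw centre line near 320.5, so I shift about −4 mm along tool y and go down.

drive_tool(xyz=[[0,-0.45,-0.3],[0.8,-0.45,-0.3],[1.6,-0.45,-0.3],[2.2,-0.45,-0.3],[2.3,-0.45,-0.3],[2.3,-0.45,-0.3],[2.3,-0.45,-0.3]], twist=[[0,0,0],[0,0,0],[0,0,0],[0,0,0],[0,0,0],[0,0,0],[0,0,0]], hand=[0,0,0,0,0,0.2,0.4])

```text
t: 3.38
eef_pos: [635.2, -35.9, 115.8]
tcp_rot: [-0.164, 1.567, 0.167]
contact_force: [-0.5, -0.1, 0.1]
gripper_width: 52.2
```

```bash
python3 l2.py pics/w3.png
```

```text
3.375 [635.21672343 -35.86943456 115.77849894] [-0.51861562 -0.0528006   0.07086441] 52.214249494159105
[320.8439423  229.96394521]
[320.74374036 303.46221348]
[320.62302384 364.14587215]
[15.33970303 -0.05395877]
```

View pics/w3.png

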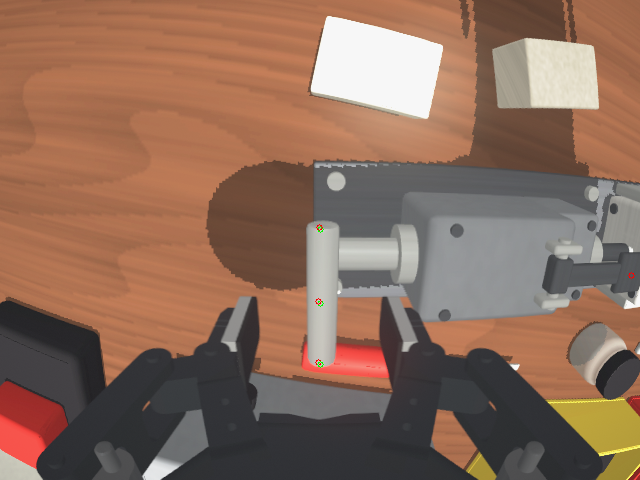

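Bar (columns 307–338) now sits centred between the jaws at 320.7. Closing.

drive_tool(xyz=[[0,0,0],[0,0,0],[0,0,0],[0,0,0],[0,0,0],[0,0,0],[0,0,0],[0,0,0]], twist=[[0,0,0],[0,0,0],[0,0,0],[0,0,0],[0,0,0],[0,0,0],[0,0,0],[0,0,0]], hand=[0.5,0.6,0.7,0.8,0.9,1,1,1])

```text
t: 4.42
eef_pos: [635.2, -35.9, 115.8]
tcp_rot: [-0.164, 1.567, 0.167]
contact_force: [-0.3, 0.1, 0.3]
gripper_width: -0.2
```

```bash
python3 l2.py pics/w4.png; python3 -c "
from plant import env
import cv2
for n,(a,b,c,d) in {'side':(190,300,220,330),'top':(140,240,230,350)}.items():
    i=env.capture(n)[a:b,c:d]; cv2.imwrite('pics/%s4.png'%n,cv2.resize(i,None,fx=5,fy=5,interpolation=2))
"
```

```text
4.425 [635.21390363 -35.87576639 115.78831595] [-0.25902617  0.0898728   0.32966047] -0.1889624590486585
[320.8438225  229.95712844]
[320.74364021 303.45203937]
[320.62294338 364.1340941 ]
[15.33890199 -0.05394664]
```

View pics/w4.png

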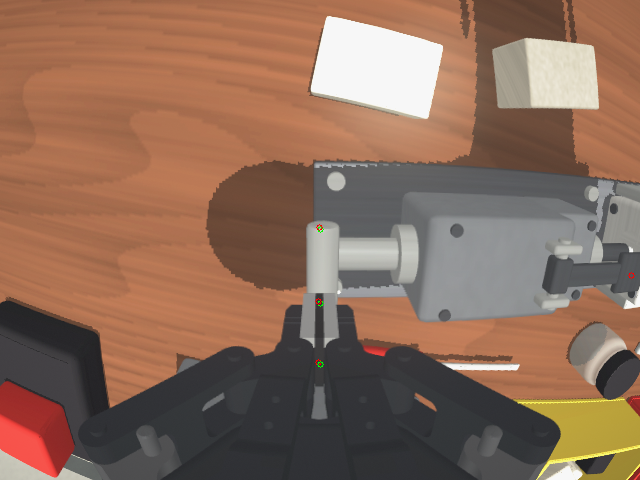

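View pics/side4.png

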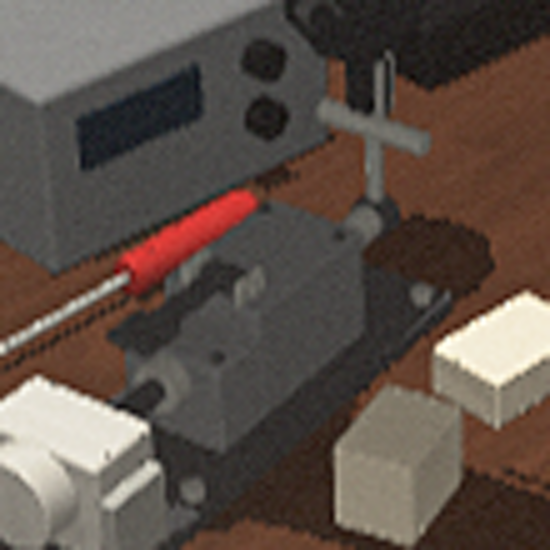

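Run:
```python
import sys; sys.argv=['x','pics/w5.png']
from look import *
from fit import proj
i=env.capture("side"); 
for x in(0,6,25):
  for z in(-11,0,11):
    X=s['eef_pos']+Rm@np.array([x,0,z]); u=proj("side",X); print(x,z,X.round(1),u.round(1),((u-[220,190])*5).round(0),prt([x,0,z]).round(0))
i=i[150:270,250:370]
cv2.imwrite('pics/side5.png',cv2.resize(i,None,fx=6.5,fy=5,interpolation=2))
```

```text
4.575 [635.18833069 -35.86963189 115.77071811] [-0.54828408 -0.36705523 -0.29942223] 0.258364051451331
0 -11 [624.4 -38.2 115.8] [296.8 213.7] [384. 118.] [321. 289.]
0 0 [635.2 -35.9 115.8] [293.5 212.6] [368. 113.] [321. 312.]
0 11 [645.9 -33.6 115.7] [290.2 211.5] [351. 107.] [321. 333.]
6 -11 [624.4 -38.2 109.8] [296.9 215.5] [384. 128.] [321. 283.]
6 0 [635.2 -35.9 109.8] [293.6 214.4] [368. 122.] [321. 305.]
6 11 [645.9 -33.6 109.7] [290.3 213.4] [351. 117.] [321. 326.]
25 -11 [624.4 -38.1  90.8] [296.9 221.4] [385. 157.] [321. 267.]
25 0 [635.1 -35.8  90.8] [293.6 220.3] [368. 152.] [321. 287.]
25 11 [645.9 -33.5  90.7] [290.4 219.2] [352. 146.] [321. 306.]
```

View pics/side5.png

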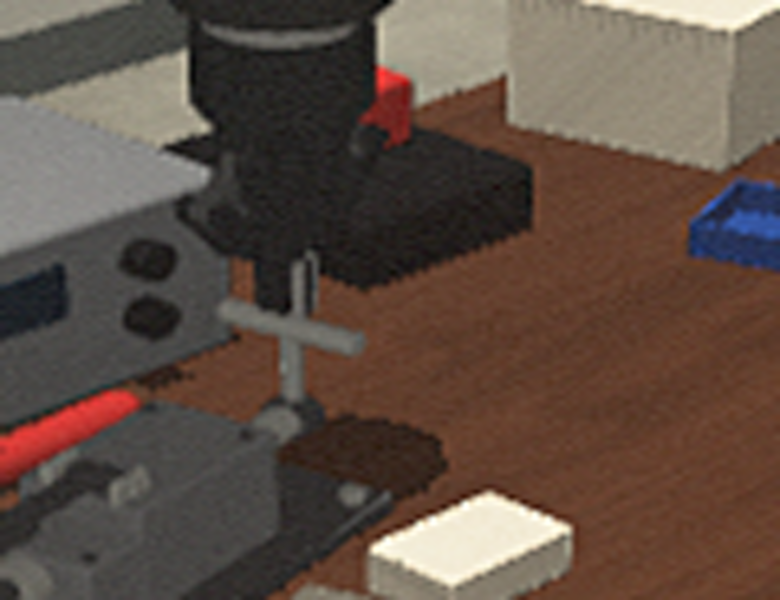

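View pics/top4.png

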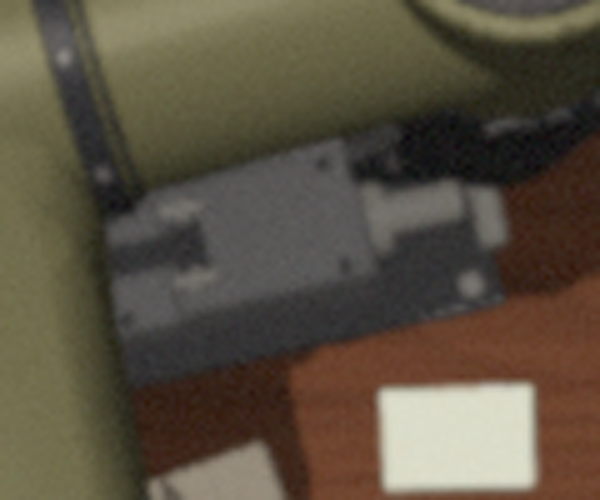

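Run:
```python
import cv2
i=cv2.imread("pics/w5_raw.png")[210:440,220:430]
cv2.imwrite("pics/w5z.png",cv2.resize(i,None,fx=2.6,fy=2.6,interpolation=2))
i=cv2.imread("pics/w3_raw.png")[210:440,220:430]
cv2.imwrite("pics/w3z.png",cv2.resize(i,None,fx=2.6,fy=2.6,interpolation=2))
```

```text
(no output)
```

View pics/w5z.png

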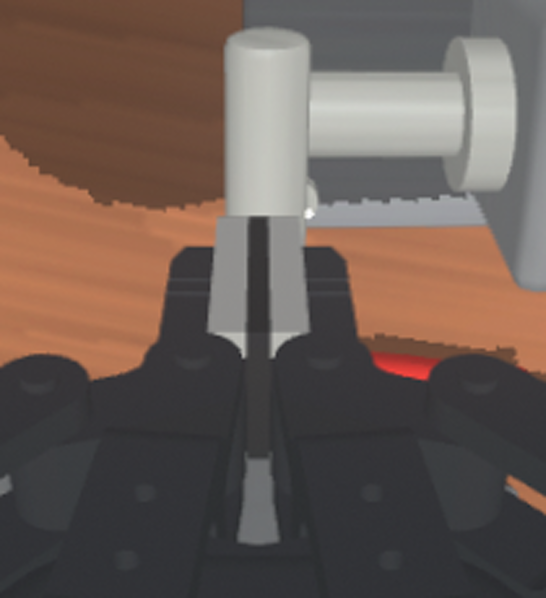

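View pics/w3z.png

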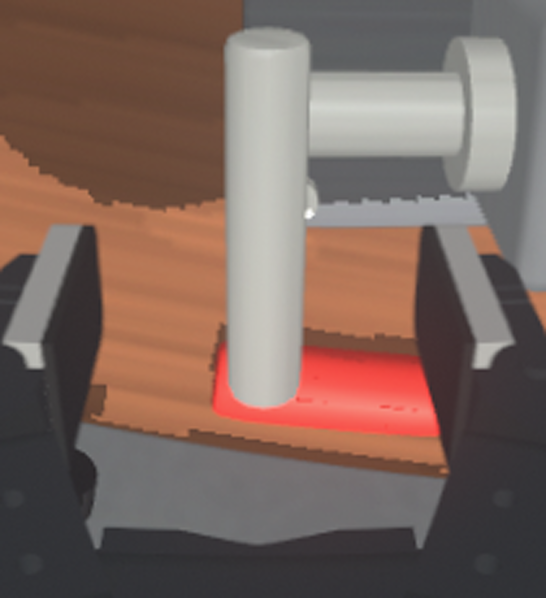

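The wrist picture puts the closed pad tips at row 293 and the bar intact beyond them. The side view agrees: the tips end just above the bar, near z 118. So the fingertips are about 30 mm shorter than the stated frame, and the jaws closed above the bar without touching it. I'll reopen and go about 28 mm deeper, watching the force.

drive_tool(xyz=[[0,0,0],[0,0,0],[0,0,0],[0,0,0],[0,0,0],[0.5,0,0],[1.0,0,0],[1.0,0,0]], twist=[[0,0,0],[0,0,0],[0,0,0],[0,0,0],[0,0,0],[0,0,0],[0,0,0],[0,0,0]], hand=[0.3,0.3,0.3,0.3,0.3,0.3,0.3,0.3])

```text
t: 5.68
eef_pos: [634.7, -35.9, 104.8]
tcp_rot: [-0.164, 1.568, 0.167]
contact_force: [0.7, 0.3, 0.3]
gripper_width: 59.6
```

drive_tool(xyz=[[0.4,0,0],[0.8,0,0],[1.2,0,0],[1.6,0,0],[1.9,0,0],[1.9,0,0]], twist=[[0,0,0],[0,0,0],[0,0,0],[0,0,0],[0,0,0],[0,0,0]], hand=[0.3,0.3,0.3,0.3,0.3,0.3])

```text
t: 6.42
eef_pos: [634.5, -35.9, 85.5]
tcp_rot: [-0.164, 1.569, 0.167]
contact_force: [0.3, -0.0, -0.1]
gripper_width: 59.8
```

```bash
python3 l2.py pics/w6.png; python3 -c "
from plant import env
import cv2
i=env.capture('side')[150:270,250:370]
cv2.imwrite('pics/side6.png',cv2.resize(i,None,fx=5,fy=5,interpolation=2))
"
```

```text
6.425 [634.51366861 -35.86279079  85.49115159] [ 0.29049369 -0.00706342 -0.06481779] 59.78231850509891
[321.28385152 255.70808386]
[321.09564225 340.54605761]
[320.8936186  405.57132908]
[18.22558075 -0.10960441]
```

View pics/w6.png

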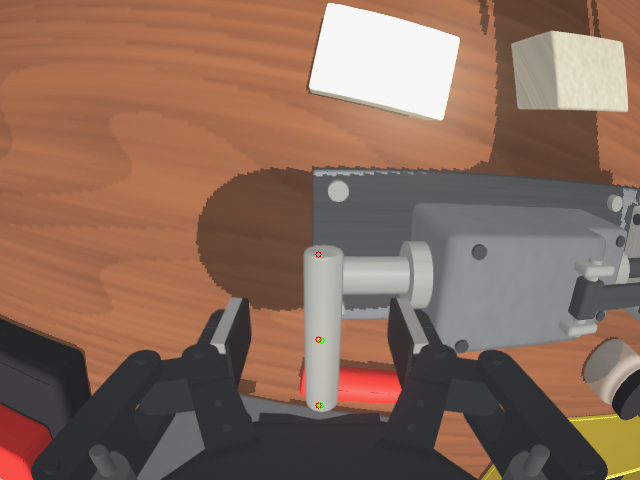

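View pics/side6.png

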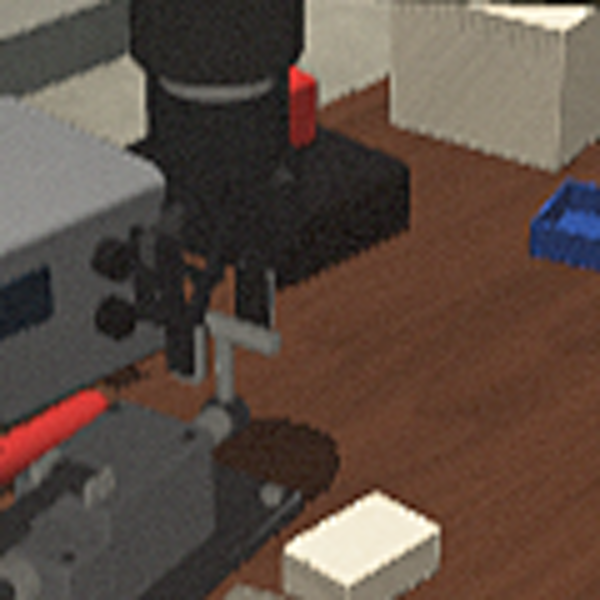

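Jaws now straddle the bar (304–342), tips below it. Closing.

drive_tool(xyz=[[0,0,0],[0,0,0],[0,0,0],[0,0,0],[0,0,0],[0,0,0],[0,0,0],[0,0,0]], twist=[[0,0,0],[0,0,0],[0,0,0],[0,0,0],[0,0,0],[0,0,0],[0,0,0],[0,0,0]], hand=[0.4,0.5,0.6,0.7,0.8,0.9,1,1])

```text
t: 7.52
eef_pos: [634.5, -34.8, 86.1]
tcp_rot: [-0.163, 1.568, 0.168]
contact_force: [-2.7, 4.8, 2.5]
gripper_width: 12.2
```

```bash
python3 l2.py pics/w7.png; python3 -c "
from plant import env
import cv2
i=env.capture('side')[170:260,250:340]
cv2.imwrite('pics/side7.png',cv2.resize(i,None,fx=6,fy=6,interpolation=2))
"
```

```text
7.525 [634.52767051 -34.77122789  86.0802934 ] [-2.66696387  4.81486723  2.49939441] 12.229834465657277
[321.2734338  255.09803241]
[321.08768435 339.69830841]
[320.88777488 404.65734312]
[18.16033013 -0.10807519]
```

View pics/w7.png

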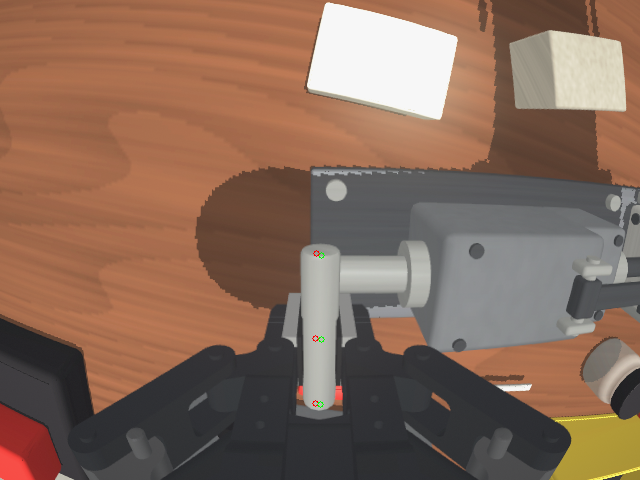

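View pics/side7.png

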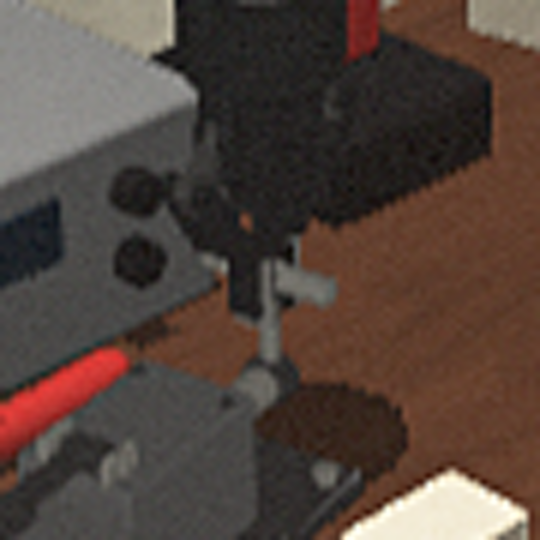

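drive_tool(xyz=[[0,-0.3,0],[0,-0.6,0],[0,-0.9,0],[0,-1.2,0],[0,-1.2,0],[0,-1.2,0]], twist=[[0,0,0],[0,0,0],[0,0,0],[0,0,0],[0,0,0],[0,0,0]], hand=[1,1,1,1,1,1])

```text
t: 8.38
eef_pos: [636.5, -44.4, 86.1]
tcp_rot: [-0.162, 1.569, 0.171]
contact_force: [-5.4, 7.9, 3.3]
gripper_width: 11.8
```

drive_tool(xyz=[[0,-0.2,0],[0,-0.4,0],[0,-0.4,0]], twist=[[0,0,0],[0,0,0],[0,0,0]], hand=[1,1,1])

```text
t: 8.75
eef_pos: [636.9, -46.3, 86.1]
tcp_rot: [-0.16, 1.569, 0.175]
contact_force: [-5.3, 8.7, 3.3]
gripper_width: 12.4
```

drive_tool(xyz=[[0,-0.2,0],[0,-0.4,0],[0,-0.4,0]], twist=[[0,0,0],[0,0,0],[0,0,0]], hand=[1,1,1])

```text
t: 9.12
eef_pos: [637.3, -48.0, 86.1]
tcp_rot: [-0.159, 1.57, 0.178]
contact_force: [-5.2, 9.4, 3.3]
gripper_width: 12.1
```

```bash
cat > st.py <<'E'
from plant import env
import numpy as np
from scipy.spatial.transform import Rotation as R
s=env.read_state();M=R.from_rotvec(s['tcp_rot']).as_matrix()
d=np.array([-.205,.979,0]);l=np.array([.979,.205,0])
print(s['t'],s['eef_pos'].round(1),'F',s['contact_force'].round(1),'axial',(d@s['contact_force']).round(2),'lat',(l@s['contact_force']).round(2),'draw~',(7-(s['eef_pos']-[634.5,-35.5,0])@d).round(1))
I=np.array([[0,d[0],l[0]],[0,d[1],l[1]],[-1,0,0]])
print('twist to ideal',R.from_matrix(M.T@I).as_rotvec().round(4), 'torque',s['torque'].round(2),'w',s['gripper_width'])
E
python3 st.py
```

```text
9.125 [637.3 -48.   86.1] F [-5.2  9.4  3.3] axial 10.27 lat -3.16 draw~ 19.8
twist to ideal [ 0.0077 -0.0043 -0.0127] torque [ 2.83  1.51 -0.15] w 12.087833602528756
```

drive_tool(xyz=[[0,-0.2,0],[0,-0.4,0],[0,-0.5,0],[0,-0.5,0]], twist=[[0.008,-0.004,-0.013],[0.008,-0.004,-0.013],[0.008,-0.004,-0.013],[0.008,-0.004,-0.013]], hand=[1,1,1,1])

```text
t: 9.62
eef_pos: [637.9, -50.7, 86.1]
tcp_rot: [-0.161, 1.565, 0.165]
contact_force: [-3.7, 8.7, 3.5]
gripper_width: 12.3
```

drive_tool(xyz=[[0,-0.2,0],[0,-0.4,0],[0,-0.4,0]], twist=[[0.002,0,-0.003],[0.002,0,-0.003],[0.002,0,-0.003]], hand=[1,1,1])

```text
t: 10.0
eef_pos: [638.2, -52.4, 86.1]
tcp_rot: [-0.16, 1.566, 0.165]
contact_force: [-4.3, 8.6, 3.3]
gripper_width: 12.6
```

drive_tool(xyz=[[0,-0.2,0],[0,-0.4,0],[0,-0.4,0]], twist=[[0.002,0,-0.003],[0.002,0,-0.003],[0.002,0,-0.003]], hand=[1,1,1])

```text
t: 10.38
eef_pos: [638.6, -54.0, 86.1]
tcp_rot: [-0.16, 1.566, 0.164]
contact_force: [-5.2, 9.4, 3.9]
gripper_width: 12.4
```

```bash
python3 st.py
```

```text
10.375 [638.6 -54.   86.1] F [-5.2  9.4  3.9] axial 10.25 lat -3.18 draw~ 25.9
twist to ideal [ 0.     -0.0011 -0.0031] torque [2.96 1.59 0.05] w 12.398972550964116
```

drive_tool(xyz=[[0,-0.2,0],[0,-0.4,0],[0,-0.4,0]], twist=[[0.002,0,-0.003],[0.002,0,-0.003],[0.002,0,-0.003]], hand=[1,1,1])

```text
t: 10.75
eef_pos: [638.8, -55.6, 86.1]
tcp_rot: [-0.159, 1.567, 0.164]
contact_force: [-4.1, 9.7, 3.3]
gripper_width: 12.1
```

drive_tool(xyz=[[0,-0.2,0],[0,-0.4,0],[0,-0.4,0]], twist=[[0.002,0,-0.003],[0.002,0,-0.003],[0.002,0,-0.003]], hand=[1,1,1])

```text
t: 11.12
eef_pos: [639.2, -57.2, 86.1]
tcp_rot: [-0.159, 1.567, 0.164]
contact_force: [-4.1, 9.4, 3.5]
gripper_width: 12.4
```

drive_tool(xyz=[[0,-0.2,0],[0,-0.4,0],[0,-0.4,0]], twist=[[0.002,0,-0.003],[0.002,0,-0.003],[0.002,0,-0.003]], hand=[1,1,1])

```text
t: 11.5
eef_pos: [639.5, -58.7, 86.1]
tcp_rot: [-0.158, 1.567, 0.164]
contact_force: [-5.0, 8.3, 4.6]
gripper_width: 12.2
```

drive_tool(xyz=[[0,-0.2,0],[0,-0.4,0],[0,-0.4,0]], twist=[[0.002,0,-0.003],[0.002,0,-0.003],[0.002,0,-0.003]], hand=[1,1,1])

```text
t: 11.88
eef_pos: [639.8, -60.0, 86.1]
tcp_rot: [-0.157, 1.568, 0.164]
contact_force: [-5.1, 10.6, 4.6]
gripper_width: 12.3
```

```bash
python3 st.py
```

```text
11.875 [639.8 -60.   86.1] F [-5.1 10.6  4.6] axial 11.41 lat -2.87 draw~ 32.1
twist to ideal [-0.0018 -0.0027 -0.0044] torque [3.31 1.76 0.03] w 12.288421755978352
```

drive_tool(xyz=[[0,-0.2,0],[0,-0.4,0],[0,-0.5,0],[0,-0.5,0]], twist=[[0.0,-0.002,-0.005],[0.0,-0.002,-0.005],[0.0,-0.002,-0.005],[0.0,-0.002,-0.005]], hand=[1,1,1,1])

```text
t: 12.38
eef_pos: [640.2, -62.0, 86.1]
tcp_rot: [-0.16, 1.566, 0.165]
contact_force: [-5.3, 11.6, 4.1]
gripper_width: 12.5
```

drive_tool(xyz=[[0,-0.2,0],[0,-0.4,0],[0,-0.5,0],[0,-0.5,0]], twist=[[0.0,0,-0.003],[0.0,0,-0.003],[0.0,0,-0.003],[0.0,0,-0.003]], hand=[1,1,1,1])

```text
t: 12.88
eef_pos: [640.6, -63.9, 86.1]
tcp_rot: [-0.16, 1.567, 0.167]
contact_force: [-7.1, 12.1, 4.1]
gripper_width: 12.1
```

drive_tool(xyz=[[0,-0.2,0],[0,-0.4,0],[0,-0.5,0],[0,-0.5,0]], twist=[[0.0,0,-0.003],[0.0,0,-0.003],[0.0,0,-0.003],[0.0,0,-0.003]], hand=[1,1,1,1])

```text
t: 13.38
eef_pos: [640.9, -65.7, 86.1]
tcp_rot: [-0.161, 1.567, 0.169]
contact_force: [-5.8, 11.8, 4.8]
gripper_width: 12.2
```

```bash
python3 st.py
```

```text
13.375 [640.9 -65.7  86.1] F [-5.8 11.8  4.8] axial 12.72 lat -3.3 draw~ 37.9
twist to ideal [ 0.0037 -0.002  -0.0058] torque [ 3.94  2.08 -0.1 ] w 12.160131402106748
```

drive_tool(xyz=[[0,-0.2,0],[0,-0.4,0],[0,-0.5,0],[0,-0.5,0]], twist=[[0.004,-0.002,-0.006],[0.004,-0.002,-0.006],[0.004,-0.002,-0.006],[0.004,-0.002,-0.006]], hand=[1,1,1,1])

```text
t: 13.88
eef_pos: [641.3, -67.4, 86.1]
tcp_rot: [-0.16, 1.565, 0.167]
contact_force: [-5.9, 11.9, 5.7]
gripper_width: 12.2
```

drive_tool(xyz=[[0,-0.2,0],[0,-0.4,0],[0,-0.5,0],[0,-0.5,0]], twist=[[0.001,0,-0.003],[0.001,0,-0.003],[0.001,0,-0.003],[0.001,0,-0.003]], hand=[1,1,1,1])

```text
t: 14.38
eef_pos: [641.7, -69.0, 86.1]
tcp_rot: [-0.16, 1.566, 0.169]
contact_force: [-5.7, 12.4, 6.3]
gripper_width: 12.4
```

drive_tool(xyz=[[0,-0.2,0],[0,-0.4,0],[0,-0.5,0],[0,-0.5,0]], twist=[[0.001,0,-0.003],[0.001,0,-0.003],[0.001,0,-0.003],[0.001,0,-0.003]], hand=[1,1,1,1])

```text
t: 14.88
eef_pos: [642.1, -71.1, 86.1]
tcp_rot: [-0.16, 1.567, 0.17]
contact_force: [-6.3, 11.4, 4.3]
gripper_width: 12.0
```

```bash
python3 st.py
```

```text
14.875 [642.1 -71.1  86.1] F [-6.3 11.4  4.3] axial 12.47 lat -3.84 draw~ 43.4
twist to ideal [ 0.0033 -0.0016 -0.0066] torque [ 3.56  1.97 -0.06] w 11.98623042779848
```

drive_tool(xyz=[[0,-0.2,0],[0,-0.4,0],[0,-0.5,0],[0,-0.5,0]], twist=[[0.003,-0.002,-0.007],[0.003,-0.002,-0.007],[0.003,-0.002,-0.007],[0.003,-0.002,-0.007]], hand=[1,1,1,1])

```text
t: 15.38
eef_pos: [642.5, -73.2, 86.1]
tcp_rot: [-0.161, 1.565, 0.166]
contact_force: [-6.3, 10.5, 4.6]
gripper_width: 12.4
```

drive_tool(xyz=[[0,-0.2,0],[0,-0.4,0],[0,-0.5,0],[0,-0.5,0]], twist=[[0.001,0,-0.003],[0.001,0,-0.003],[0.001,0,-0.003],[0.001,0,-0.003]], hand=[1,1,1,1])

```text
t: 15.88
eef_pos: [643.0, -75.3, 86.1]
tcp_rot: [-0.161, 1.566, 0.167]
contact_force: [-5.4, 10.6, 4.0]
gripper_width: 12.4
```

drive_tool(xyz=[[0,-0.2,0],[0,-0.4,0],[0,-0.5,0],[0,-0.5,0]], twist=[[0.001,0,-0.003],[0.001,0,-0.003],[0.001,0,-0.003],[0.001,0,-0.003]], hand=[1,1,1,1])

```text
t: 16.38
eef_pos: [643.4, -77.4, 86.1]
tcp_rot: [-0.161, 1.566, 0.169]
contact_force: [-5.6, 11.0, 4.2]
gripper_width: 12.2
```

```bash
python3 st.py
```

```text
16.375 [643.4 -77.4  86.1] F [-5.6 11.   4.2] axial 11.94 lat -3.18 draw~ 49.8
twist to ideal [ 0.0033 -0.0012 -0.005 ] torque [ 3.53  1.96 -0.05] w 12.208895234307416
```

drive_tool(xyz=[[0,-0.2,0],[0,-0.4,0],[0,-0.45,0],[0,-0.45,0]], twist=[[0.003,-0.001,-0.005],[0.003,-0.001,-0.005],[0.003,-0.001,-0.005],[0.003,-0.001,-0.005]], hand=[1,1,1,1])

```text
t: 16.88
eef_pos: [643.7, -78.9, 86.1]
tcp_rot: [-0.161, 1.566, 0.167]
contact_force: [-6.1, 10.9, 4.4]
gripper_width: 11.9
```

drive_tool(xyz=[[0,-0.1,0],[0,0.0,0],[0,0.0,0],[0,0,0]], twist=[[0,0,0],[0,0,0],[0,0,0],[0,0,0]], hand=[1,1,1,1])

```text
t: 17.38
eef_pos: [643.2, -76.4, 86.1]
tcp_rot: [-0.159, 1.566, 0.171]
contact_force: [-4.3, 9.7, 3.1]
gripper_width: 12.0
```

```bash
python3 st.py
```

```text
17.375 [643.2 -76.4  86.1] F [-4.3  9.7  3.1] axial 10.37 lat -2.25 draw~ 48.8
twist to ideal [ 0.0035 -0.0011 -0.0073] torque [ 3.18  1.67 -0.11] w 12.005241459665566
```

drive_tool(xyz=[[0,-0.16,0],[0,-0.16,0],[0,-0.16,0]], twist=[[0.003,0,-0.006],[0.003,0,-0.006],[0.003,0,-0.006]], hand=[1,1,1])

```text
t: 17.75
eef_pos: [643.0, -75.5, 86.1]
tcp_rot: [-0.16, 1.567, 0.167]
contact_force: [-4.9, 9.8, 2.8]
gripper_width: 12.3
```

drive_tool(xyz=[[0,-0.2,0],[0,-0.4,0],[0,-0.6,0],[0,-0.7,0],[0,-0.7,0]], twist=[[0.001,0,-0.003],[0.001,0,-0.003],[0.001,0,-0.003],[0.001,0,-0.003],[0.001,0,-0.003]], hand=[1,1,1,1,1])

```text
t: 18.38
eef_pos: [643.8, -79.5, 86.1]
tcp_rot: [-0.16, 1.567, 0.168]
contact_force: [-7.1, 11.2, 4.2]
gripper_width: 12.1
```

drive_tool(xyz=[[0,-0.2,0],[0,-0.4,0],[0,-0.5,0],[0,-0.5,0]], twist=[[0.001,0,-0.003],[0.001,0,-0.003],[0.001,0,-0.003],[0.001,0,-0.003]], hand=[1,1,1,1])

```text
t: 18.88
eef_pos: [644.2, -81.7, 86.1]
tcp_rot: [-0.16, 1.568, 0.169]
contact_force: [-6.5, 11.4, 5.1]
gripper_width: 12.4
```

```bash
python3 st.py
```

```text
18.875 [644.2 -81.7  86.1] F [-6.5 11.4  5.1] axial 12.46 lat -3.99 draw~ 54.2
twist to ideal [ 0.0033 -0.0028 -0.0063] torque [ 3.62  1.89 -0.04] w 12.398284182206982
```

drive_tool(xyz=[[0,-0.1,0],[0,-0.0,0],[0,0.0,0]], twist=[[0.003,-0.003,-0.006],[0.003,-0.003,-0.006],[0.003,-0.003,-0.006]], hand=[1,1,1])

```text
t: 19.25
eef_pos: [643.7, -78.9, 86.1]
tcp_rot: [-0.161, 1.565, 0.167]
contact_force: [-4.7, 10.0, 3.6]
gripper_width: 12.0
```

drive_tool(xyz=[[0,-0.2,0],[0,-0.4,0],[0,-0.6,0],[0,-0.7,0],[0,-0.7,0]], twist=[[0.001,0,-0.003],[0.001,0,-0.003],[0.001,0,-0.003],[0.001,0,-0.003],[0.001,0,-0.003]], hand=[1,1,1,1,1])

```text
t: 19.88
eef_pos: [644.5, -83.0, 86.1]
tcp_rot: [-0.161, 1.566, 0.168]
contact_force: [-4.8, 11.6, 4.4]
gripper_width: 12.4
```

drive_tool(xyz=[[0,-0.2,0],[0,-0.4,0],[0,-0.45,0],[0,-0.45,0]], twist=[[0.001,0,-0.003],[0.001,0,-0.003],[0.001,0,-0.003],[0.001,0,-0.003]], hand=[1,1,1,1])

```text
t: 20.38
eef_pos: [644.7, -84.1, 86.0]
tcp_rot: [-0.16, 1.567, 0.17]
contact_force: [-6.3, 12.6, 5.8]
gripper_width: 12.4
```

```bash
python3 st.py
```

```text
20.375 [644.7 -84.1  86. ] F [-6.3 12.6  5.8] axial 13.61 lat -3.63 draw~ 56.7
twist to ideal [ 0.0036 -0.0014 -0.0063] torque [ 4.09  2.18 -0.08] w 12.431976661624486
```

drive_tool(xyz=[[0,-0.1,0],[0,0.1,0],[0,0.25,0],[0,0.35,0],[0,0.45,0],[0,0.45,0]], twist=[[0.003,-0.001,-0.006],[0.003,-0.001,-0.006],[0.003,-0.001,-0.006],[0.003,-0.001,-0.006],[0.003,-0.001,-0.006],[0.003,-0.001,-0.006]], hand=[1,1,1,1,1,1])

```text
t: 21.12
eef_pos: [643.6, -78.7, 86.1]
tcp_rot: [-0.162, 1.565, 0.164]
contact_force: [-3.1, 6.5, 1.8]
gripper_width: 12.0
```

```bash
python3 st.py
```

```text
21.125 [643.6 -78.7  86.1] F [-3.1  6.5  1.8] axial 6.99 lat -1.67 draw~ 51.2
twist to ideal [ 0.0013 -0.0005 -0.0015] torque [ 1.95  0.9  -0.01] w 11.994016810318211
```

drive_tool(xyz=[[0,-0.05,0],[0,0.0,0],[0,0.05,0],[0,0.05,0]], twist=[[0.001,0,-0.001],[0.001,0,-0.001],[0.001,0,-0.001],[0.001,0,-0.001]], hand=[1,1,1,1])

```text
t: 21.62
eef_pos: [643.6, -78.5, 86.1]
tcp_rot: [-0.162, 1.565, 0.162]
contact_force: [0.3, 1.5, 0.9]
gripper_width: 12.4
```

```bash
python3 st.py
```

```text
21.625 [643.6 -78.5  86.1] F [0.3 1.5 0.9] axial 1.41 lat 0.57 draw~ 51.0
twist to ideal [ 0.0001 -0.0004 -0.0001] torque [ 0.5   0.31 -0.  ] w 12.35724408045584
```

Pull has dropped from about 12 N to about 1 N with the handle stationary, so the sear holds. Releasing and rising.

drive_tool(xyz=[[0,0,0],[0,0,0],[0,0,0],[0,0,0],[0,0,0],[0,0,0],[-2,0,0],[-4,0,0],[-6,0,0],[-8,0,0],[-9,0,0],[-9,0,0]], twist=[[0,0,0],[0,0,0],[0,0,0],[0,0,0],[0,0,0],[0,0,0],[0,0,0],[0,0,0],[0,0,0],[0,0,0],[0,0,0],[0,0,0]], hand=[0.8,0.6,0.4,0.3,0.3,0.3,0.3,0.3,0.3,0.3,0.3,0.3])

```text
t: 23.12
eef_pos: [644.0, -78.4, 177.1]
tcp_rot: [-0.162, 1.564, 0.162]
contact_force: [0.6, 0.2, -0.4]
gripper_width: 59.7
```

```bash
cat > l3.py <<'E'
from look import *
mark(pr(w(p,80,0,92))); print(pr(w(p,80,0,92)),w(p,80,0,92))
mark(pr(w(p,p[3]-44,0,108)))
for q in((66,-14,92),(66,14,92),(94,-14,92),(94,14,92)): mark(pr(w(p,*q)),(0,255,0))
cv2.imwrite(sys.argv[1],im)
E
python3 l3.py pics/w8.png; python3 st.py
```

```text
23.125 [643.96143086 -78.44406373 177.05421758] [ 0.62038114  0.16851606 -0.36205467] 59.73194853469807
[617.31944062 243.57230495] [592.15146695 164.70566397  92.        ]
23.175 [643.6 -78.4 175.9] F [ 0.6  0.2 -0.5] axial 0.07 lat 0.65 draw~ 50.9
twist to ideal [ 0.0001 -0.0007 -0.0006] torque [ 0.02  0.03 -0.02] w 59.73842824827235
```

View pics/w8.png

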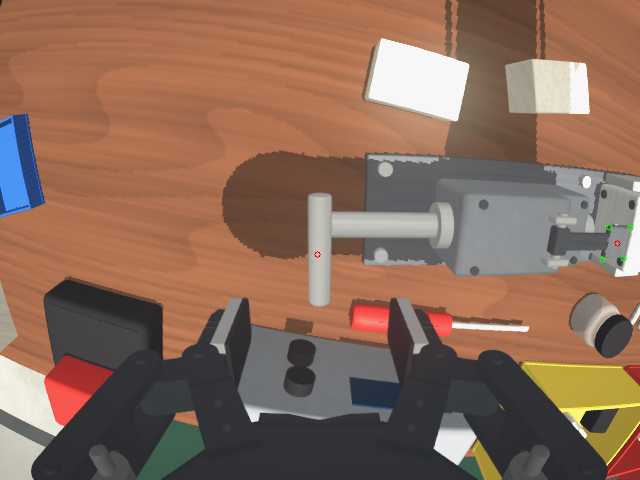

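drive_tool(xyz=[[0,0,0],[0,4,0],[0,8,0],[0,12,0],[0,16,0],[0,20,0],[0,23,0],[0,24.85,0],[0,24.85,0],[0,24.85,0]], twist=[[0,0,0],[0,0,0],[0,0,0],[0,0,0],[0,0,0],[0,0,0],[0,0,0],[0,0,0],[0,0,0],[0,0,0]], hand=[0.6,0.8,1,1,1,1,1,1,1,1])

```text
t: 24.42
eef_pos: [592.7, 164.1, 175.8]
tcp_rot: [-0.162, 1.566, 0.162]
contact_force: [-0.0, -0.1, 0.6]
gripper_width: -0.1
```

```bash
python3 l3.py pics/w9.png; python3 st.py
```

```text
24.425 [592.73947305 164.14886044 175.77206477] [-0.04530627 -0.11665182  0.6491804 ] -0.09004371810595473
[321.20223491 246.79707272] [592.15146695 164.70566397  92.        ]
24.475 [592.8 164.  175.9] F [-0.1  0.5  0. ] axial 0.46 lat 0.01 draw~ -196.9
twist to ideal [-0.0008 -0.0009 -0.0003] torque [ 0.01 -0.07  0.  ] w -0.05290834315983723
```

View pics/w9.png

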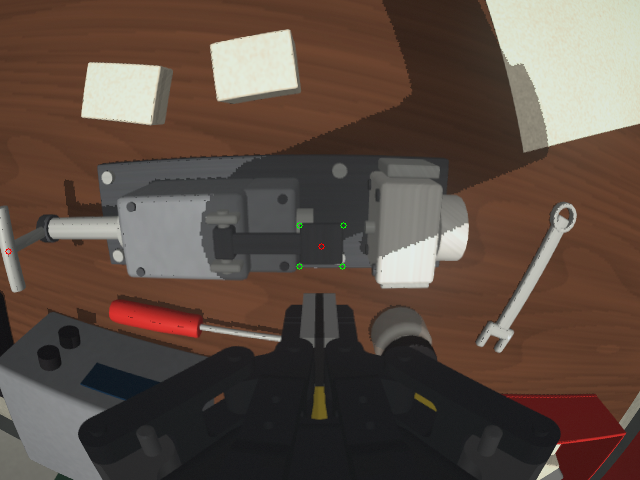

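drive_tool(xyz=[[2,0,0],[4,0,0],[5.5,0,0],[6.2,0,0],[6.7,0,0],[7.2,0,0],[7.6,0,0],[7.8,0,0],[7.8,0,0],[7.8,0,0]], twist=[[0,0,0],[0,0,0],[0,0,0],[0,0,0],[0,0,0],[0,0,0],[0,0,0],[0,0,0],[0,0,0],[0,0,0]], hand=[1,1,1,1,1,1,1,1,1,1])

```text
t: 25.72
eef_pos: [592.9, 164.0, 98.1]
tcp_rot: [-0.161, 1.565, 0.162]
contact_force: [0.1, 0.9, 0.2]
gripper_width: 0.3
```

drive_tool(xyz=[[0.3,0,0],[0.6,0,0],[0.6,0,0]], twist=[[0,0,0],[0,0,0],[0,0,0]], hand=[1,1,1])

```text
t: 26.1
eef_pos: [592.8, 164.0, 91.9]
tcp_rot: [-0.161, 1.566, 0.162]
contact_force: [-0.1, 0.5, 0.7]
gripper_width: 0.1
```

drive_tool(xyz=[[0.2,0,0],[0.4,0,0],[0.4,0,0]], twist=[[0,0,0],[0,0,0],[0,0,0]], hand=[1,1,1])

```text
t: 26.48
eef_pos: [593.0, 164.5, 89.5]
tcp_rot: [-0.161, 1.564, 0.163]
contact_force: [-4.8, 1.5, 7.4]
gripper_width: -0.2
```

```bash
python3 l3.py pics/w10.png; python3 st.py;  python3 -c "
from plant import env
import cv2
i=env.capture('side')[190:310,190:310]
cv2.imwrite('pics/side10.png',cv2.resize(i,None,fx=5,fy=5,interpolation=2))
"
```

```text
26.475 [593.01429162 164.52335414  89.45657445] [-4.82953169  1.4554296   7.39817953] -0.19997777279743348
[321.68664902 313.142619  ] [592.15146695 164.70566397  92.        ]
26.525 [593.  164.5  89.5] F [-3.6  1.5  6.2] axial 2.21 lat -3.25 draw~ -197.3
twist to ideal [-0.0002  0.0008 -0.0008] torque [ 0.51  1.34 -0.01] w -0.05956692143864082
```

View pics/side10.png

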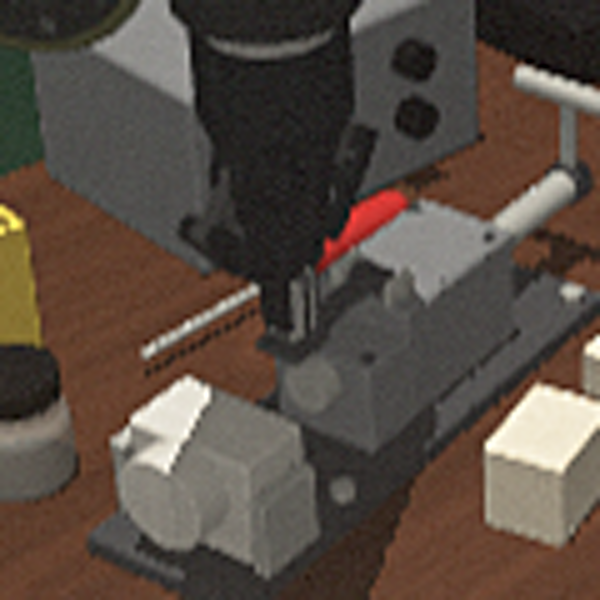

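View pics/w10.png

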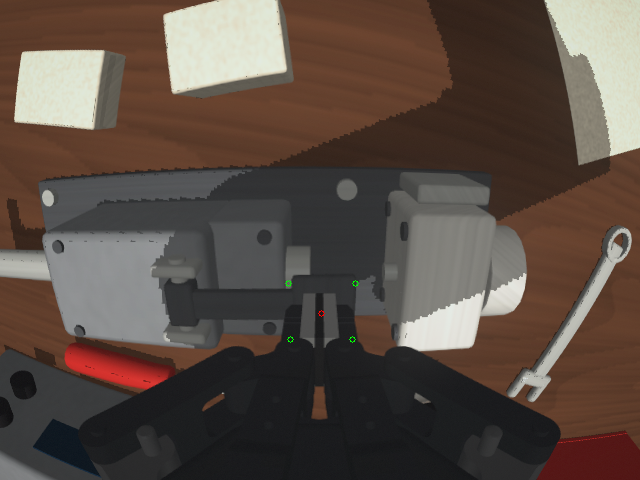

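Contact made on the pad (about 6–7 N); handle still drawn. Pressing in small steps.

drive_tool(xyz=[[0.2,0,0],[0.4,0,0],[0.4,0,0]], twist=[[0,0,0],[0,0,0],[0,0,0]], hand=[1,1,1])

```text
t: 26.95
eef_pos: [593.0, 165.2, 87.0]
tcp_rot: [-0.161, 1.563, 0.164]
contact_force: [-5.3, 2.4, 7.5]
gripper_width: -0.2
```

drive_tool(xyz=[[0.2,0,0],[0.4,0,0],[0.4,0,0]], twist=[[0,0,0],[0,0,0],[0,0,0]], hand=[1,1,1])

```text
t: 27.32
eef_pos: [592.8, 165.8, 84.3]
tcp_rot: [-0.161, 1.562, 0.165]
contact_force: [-5.0, 2.2, 7.8]
gripper_width: -0.1
```

```bash
python3 st.py
```

```text
27.325 [592.8 165.8  84.3] F [-5.   2.2  7.8] axial 3.19 lat -4.41 draw~ -198.6
twist to ideal [ 0.0011  0.0026 -0.0023] torque [ 0.63  1.7  -0.01] w -0.07982931762778925
```

drive_tool(xyz=[[0.2,-0.05,0],[0.4,-0.05,0],[0.4,-0.05,0]], twist=[[0.001,0.002,-0.002],[0.001,0.002,-0.002],[0.001,0.002,-0.002]], hand=[1,1,1])

```text
t: 27.7
eef_pos: [593.0, 165.9, 80.7]
tcp_rot: [-0.161, 1.563, 0.163]
contact_force: [-1.9, 1.9, 2.2]
gripper_width: -0.2
```

drive_tool(xyz=[[0.2,-0.05,0],[0.4,-0.05,0],[0.4,-0.05,0]], twist=[[0,0,0],[0,0,0],[0,0,0]], hand=[1,1,1])

```text
t: 28.08
eef_pos: [593.2, 165.6, 76.5]
tcp_rot: [-0.161, 1.563, 0.164]
contact_force: [-0.5, 3.6, 2.2]
gripper_width: 0.1
```

```bash
python3 st.py;python3 -c "
from plant import env
import cv2
i=env.capture('side')[190:310,190:310]
cv2.imwrite('pics/side11.png',cv2.resize(i,None,fx=5,fy=5,interpolation=2))
"
```

```text
28.075 [593.2 165.6  76.5] F [-0.5  3.6  2.2] axial 3.67 lat 0.27 draw~ -198.3
twist to ideal [ 0.0005  0.0018 -0.0013] torque [ 0.99  0.17 -0.03] w 0.1219892181230209
```

View pics/side11.png

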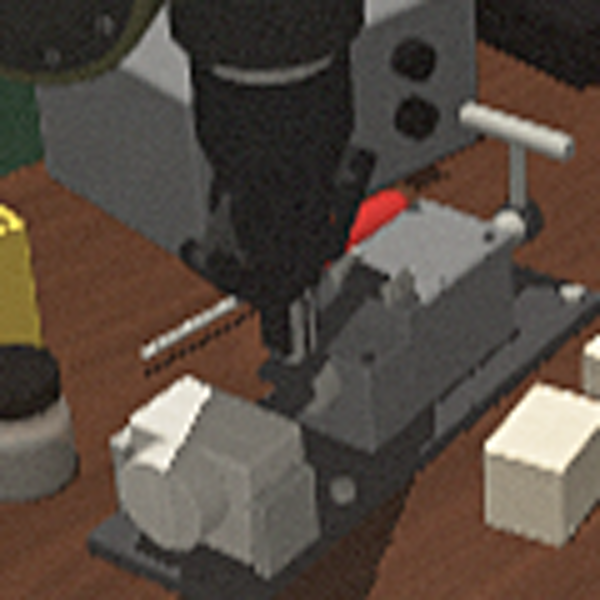

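The striker has fired: the handle is forward. Lifting straight off.

drive_tool(xyz=[[-1,0,0],[-2,0,0],[-4,0,0],[-7,0,0],[-10,0,0],[-12,0,0],[-12,0,0]], twist=[[0,0,0],[0,0,0],[0,0,0],[0,0,0],[0,0,0],[0,0,0],[0,0,0]], hand=[1,1,1,1,1,1,1])

```text
t: 29.0
eef_pos: [593.7, 165.6, 199.0]
tcp_rot: [-0.16, 1.56, 0.164]
contact_force: [0.9, 0.7, -0.0]
gripper_width: -0.1
```

```bash
python3 - <<'E'
import sys; sys.argv=['x','pics/w12.png']
from look import *
for q in((120,0,55),(113,0,55)): mark(pr(w(p,*q)))
i=im[100:320,150:480]; cv2.imwrite('pics/w12z.png',cv2.resize(i,None,fx=2.4,fy=2.4,interpolation=2))
i=cv2.imread('pics/w12_raw.png')[180:310,330:460]; cv2.imwrite('pics/w12zz.png',cv2.resize(i,None,fx=4.5,fy=4.5,interpolation=2))
i=env.capture('side')[190:310,190:310]
cv2.imwrite('pics/side12.png',cv2.resize(i,None,fx=5,fy=5,interpolation=2))
E
python3 st.py
```

```text
29.0 [593.73808634 165.56603695 199.0493878 ] [ 0.94137513  0.67885698 -0.03277286] -0.10425622634090227
29.1 [592.7 165.4 195.9] F [ 0.2  0.7 -0.1] axial 0.62 lat 0.29 draw~ -198.3
twist to ideal [ 0.0005  0.0005 -0.0015] torque [ 0.03  0.   -0.04] w -0.1883260584785427
```

View pics/w12z.png

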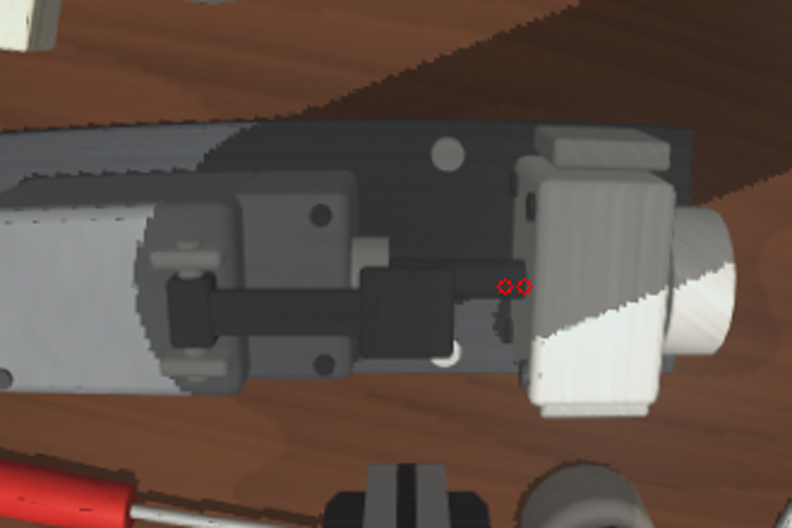

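View pics/w12zz.png

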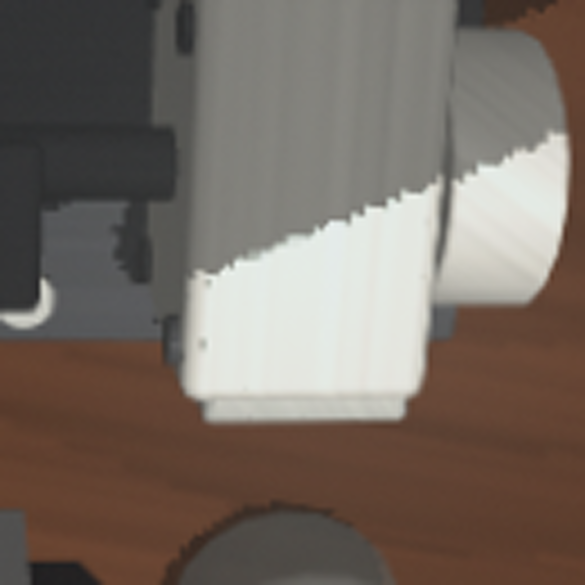

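View pics/side12.png

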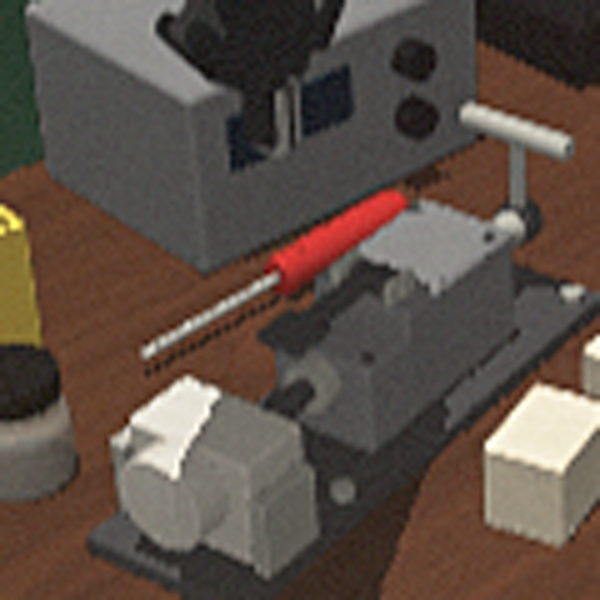

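The striker rod now reaches the workpiece face with no pin visible, the trip lever is back up, and the gripper is clear. Handing in.

```bash
python3 -c "
from plant import env
s=env.read_state();print(s['t'],s['contact_force'],abs(s['dq']).max());print(env.job_done())"
```

```text
29.1 [ 0.16033664  0.66293947 -0.12421707] 0.021181568987372546
the job is handed in; nothing more can be done
None
```

The striker was drawn, held by the sear alone and fired, and the pin looks flush. I handed the job in at 29.1 s; the limit is 56 s.

- **Draw:** I pulled in small steps up to a draw of about 57 mm, where the pull rose by only about 2 N as the buffer was lightly met. Easing forward, the handle stopped at about 51 mm and the pull fell from about 13 N to about 1 N, so the sear had caught. After I let go, a wrist picture showed the handle still drawn back.
- **Fire:** I pressed the trip pad down gently with the jaws closed. The largest force I saw was about 8 N vertical and 5 N sideways. The striker fired after about 8 to 11 mm of travel; the interface text said 12 to 15 mm.
- **Last checks:**
  - **Pin:** The striker's nose meets the workpiece face with no gap or pin visible. I judged flush by eye and did not measure it.
  - **Setter:** The handle is forward and the trip lever has sprung back up.
  - **Robot:** The gripper is about 100 mm above the pad, with contact force back to noise.
  - **Bystanders:** The ones in the last pictures looked undisturbed. I did not compare every one against the start.

**Disagreements:**
- **Fingertip length:** The fingertips ended about 25 to 30 mm further back than the stated tool frame says. My first closing therefore shut just above the bar without touching it. I saw this in the wrist and side pictures and went deeper.
- **Early easing tests:** Three easing tests before the buffer was met showed no catch. The first two were short of the catching point. The third had passed it but was not eased forward quite far enough.

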